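# Weigh a desiccant canister and sort it spent or dry

## Robot

A 6-joint arm with a two-finger parallel gripper is mounted at the origin on the work surface. World frame = base frame: x ahead of the robot, y to its left, z up, the work surface at z = 0. Lengths are in m, angles in rad, forces in N, time in s.
With the tool pointing down it reaches from about 0.25 to 0.725 m from the base axis. Payload 4 kg.
Tool frame: the origin (TCP) lies midway between the tips of the shut fingers; the grasp point (between the pads) lies 19 mm behind it (bot.grip_point_offset is the distance from the TCP to the grasp point, in m); z points along the fingers, y is the line along which they close (so a half turn about z gives the same grasp; the last joint's range is limited). The gripper opens to 85 mm and grips with 20 to 120 N. Pads are 22 mm wide; open, the fingers measure 114 mm over their backs; the gripper's body (76 mm by 85 mm) begins 54 mm behind the grasp point. The pads swing forward as they close: fully open they stand 13 mm farther back than shut.
Start: joints at [0, 0.241, 0.005, 1.335, 0, 1.571], TCP at [0.5, -0, 0.231] pointing down, gripper open.
Joint ranges: [-2.72, 2.72], [-1.05, 1.87], [-1.09, 1.28], [-1.99, 2.15], [-1.42, 1.44], [-3.14, 3.14]. Speed limits (rad/s): [2.79, 2.79, 3.14, 3.14, 3.14, 3.14].

## Interface

Orientations are given as a unit quaternion [x, y, z, w].
In Python, from workcell import bot gives the robot as it stands.
- The arm moves only by the tool step_arm, never from a script. Its argument "targets" is text: rows parted by semicolons, each of 7 numbers parted by spaces: the opening, from -1 (shut) to 1 (fully open), so that 0 is half open, then the shift along the world's x, y, z normalised to -1 to 1, where 1 is 0.5 m, then the turn, a rotation vector about the world's x, y, z normalised to -1 to 1, where 1 is pi/4 rad. In form: gripper x y z wx wy wz; .... A call has 1 to 10 rows; each row is the pose to reach, as a shift and turn from the pose commanded when the call began; what a row does not reach only later rows make up. A row lasts 1/12 s, in which the tool goes at most 41.7 mm and 7.16 degrees, less where a joint would pass 70% of its speed; a pose out of reach is approached as far as the arm can. A call with a number of a shift or a turn outside -1 to 1 is refused whole. A call with a gripper value outside its range is refused whole. The fingers move at their own pace and stop on an object; the grip force is fixed at half the most. Time passes only in rows, so rows that repeat a pose let the fingers close. It gives the time, the measured TCP pose, the force, the opening and the grip force at its end, in the units of the state.
- bot.get_obs(): the state, without advancing time (a new reading comes with each control period).
- bot.camera(name): name is "scene" or "side" or "wrist"; returns the picture (420x560x3 uint8, red, green, blue); there is no depth.
- bot.camera_info(name): a dict with "vertical_fov" (degrees; the focal length in pixels is half the picture's height over the tangent of half this angle, whatever the lens; pixels are square), "cx", "cy" (the principal point, pixels), "pose" (4x4, takes a point from camera to world coordinates). Camera axes: x right, y up, looking along -z (the intrinsics and any distortion apply to the point x, -y, -z); pixel columns grow to the right and rows downward; lengths in m; the calibration is good to about 2 mm. The wrist camera is an equidistant fisheye: a pixel r from the principal point sees the ray r / f radians off the axis. A picture is of the moment at which its call begins: read the wrist's pose just before it. camera_info takes no time and is no camera call; for the wrist camera it gives the pose at the moment of the call.
- bot.job_done(): hands the job in; it is judged then, once.
The state is a dict: "clock": time; "joint_pos": joint angles; "joint_vel": joint speeds; "tau": joint torques, N m; "eef_pos": TCP position; "tool_rot": TCP orientation; "ft_force": force on the tool from outside, world axes, zero at the start; "ft_torque": the same for the moment, N m; "grip_width": finger opening in m; "grasp_force": force on a finger pad.
Only numpy, scipy, OpenCV 4.12 (cv2) and the standard library are available. Lean on these libraries where they do the work, as an engineer would, in place of code of your own. Each camera call takes 0.05 s, during which the arm holds its last target. There are 200 camera calls.

## Task

Weigh the desiccant canister against the brass counterweight: stand it upright on the middle of the balance's empty pan, let go and take the hand away, and watch which way the beam comes to rest. If the canister's pan ends up the lower one it is heavier, soaked with water, so stand it upright near the middle of the square oven tray; if its pan stays the higher one it is lighter, still dry, so stand it upright near the middle of the round steel dish. Set it down each time, do not drop it, and let go at the end.

Things in the scene. Friction and masses are not known exactly. Their poses are not given: they have to be found in the camera images.
- canister_center (a point): centre (36 mm above its underside) of the desiccant canister: an upright bare aluminium can, diameter 50 mm, 62 mm tall, topped by a narrower grey cap (diameter 34 mm, 10 mm high, small vent holes), 72 mm in all. Loose, in a row with a capped glass bottle and a square pipette-tip box, in any order. z is its axis, up. It weighs 0.14 to 0.26 kg, which cannot be seen.
- pan_top (a point): centre of the upper face of the balance's empty pan: a flat rimless steel disc, diameter 110 mm. It stays level: 89 mm above the table with the beam level, 104 mm when up (the start), 74 mm when down. y points away from the other pan, whose centre is 220 mm off and which carries a fixed 0.2 kg brass weight 44 mm high; z up. A scale plate between the pans reaches 160 mm up.
- beam (a joint): tilt of the balance beam, rad: -0.14 empty pan fully up, counterweight down (the start); 0 level; +0.14 this pan fully down. It rocks freely and settles in about 2 s. A canister 8 percent heavier or lighter than the counterweight tips it all the way, a smaller difference in proportion.
- oven_tray_floor (a point): centre of the inner floor (4 mm above the table) of the square aluminium oven tray, for a heavy canister: 156 mm by 156 mm outside, walls 4 mm thick and 22 mm high; fixed. Axes along its sides, z up.
- dish_floor (a point): centre of the inner floor (4 mm above the table) of the round steel dish, for a light canister: 156 mm across the rim, 136 mm across the floor inside, 22 mm high; fixed. z up.

How it is judged:
On the way:
1. the canister stands alone on the empty pan, let go, and the beam has come to rest (horizontal distance between canister_center and pan_top below 0.03 m and contact force between canister and pan above 0.8 N and contact force between the fingers and canister below 0.05 N and angle between canister_center's own z axis and vertical below 0.17 rad and velocity of joint beam between -0.03 and 0.03 rad/s), for 0.3 s.
At the end, for the whole second after the job is handed in: The canister stands still, upright within 10 degrees, its axis within 40 mm of the middle of the square oven tray if heavier than the 0.2 kg counterweight, or of the round dish if lighter (within 4 percent of the counterweight either counts) (angle between canister_center's own z axis and vertical below 0.17 rad and linear speed of canister below 0.02 m/s and ((horizontal distance between canister_center and oven_tray_floor below 0.04 m and contact force between canister and oven_tray above 1.884 N) or (horizontal distance between canister_center and dish_floor below 0.04 m and contact force between canister and dish between 0.8 and 2.04 N))); the robot touches nothing.
It fails at once if the canister is dropped: it falls free, touching nothing, faster than 0.7 m/s (a drop of about 25 mm) (contact force between anything else and canister below 0.01 N and linear speed of canister above 0.7 m/s).
It also fails if it takes over 51 s, if anything falls off the work surface, if the arm or the gripper's body presses on something with over 40 N, if the wrist force passes 120 N, or if a joint passes its speed limit or range.

## Working session

There is one attempt and no reset: what is moved stays moved. The work goes in short steps, Python scripts to look and compute and a tool call to move; the robot and the scene stay as the last step left them, time stands still between calls to the robot, and variables do not carry over. Pictures are saved under pics/ and viewed, at most 10 in all, crops included, and the job is handed in when it is done.

Besides the shell and the picture viewer there is one more tool, called as name(argument=value, ...) on one line, values as JSON. step_arm: Moves the arm, as the interface text tells. Scaled input: -1 to 1 covers 0.5 m each way for a shift and pi/4 rad each way for a turn. Its arguments: {"type":"object","properties":{"targets":{"type":"string"}},"required":["targets"]}

```bash
mkdir -p pics; python3 - <<'E'
from workcell import bot
import cv2,numpy as np
o=bot.get_obs();print(o['clock'],o['eef_pos'],o['tool_rot'],o['grip_width'],bot.grip_point_offset)
for n in("scene","side","wrist"):
    im=bot.camera(n);cv2.imwrite(f"pics/{n}0.png",im[...,::-1]);i=bot.camera_info(n);print(n,i['vertical_fov'],i['cx'],i['cy'],np.round(i['pose'],3).tolist(), [k for k in i])
E
```

```text
0.0 [4.99370848e-01 8.22779488e-07 2.30408224e-01] [ 0.70711016  0.70710262 -0.00073658 -0.00074658] 0.08520568286185241 0.0187
scene 46.90574181412239 276.0181853501305 210.53688559989644 [[0.867, -0.307, 0.391, 0.898], [0.497, 0.531, -0.686, -0.682], [0.003, 0.789, 0.614, 0.676], [0.0, 0.0, 0.0, 1.0]] ['vertical_fov', 'cx', 'cy', 'pose']
side 46.91840292126328 281.01556556021256 208.3314988710359 [[0.703, 0.368, -0.609, -0.113], [-0.711, 0.388, -0.586, -0.626], [0.021, 0.845, 0.534, 0.649], [0.0, 0.0, 0.0, 1.0]] ['vertical_fov', 'cx', 'cy', 'pose']
wrist 65.70646984690485 279.5830006499877 209.66113454338563 [[1.0, -0.0, 0.002, 0.5], [-0.0, 0.96, 0.281, 0.073], [-0.002, -0.281, 0.96, 0.373], [0.0, 0.0, 0.0, 1.0]] ['vertical_fov', 'cx', 'cy', 'pose']
```

View pics/scene0.png

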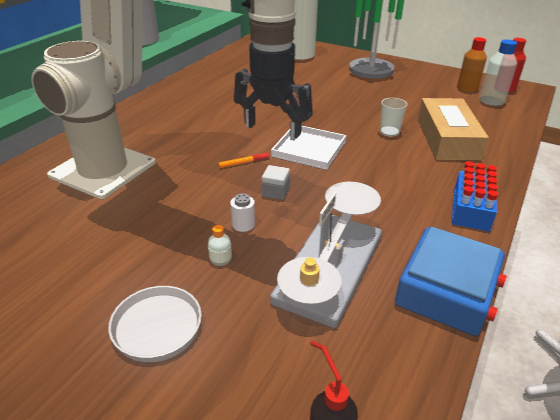

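View pics/side0.png

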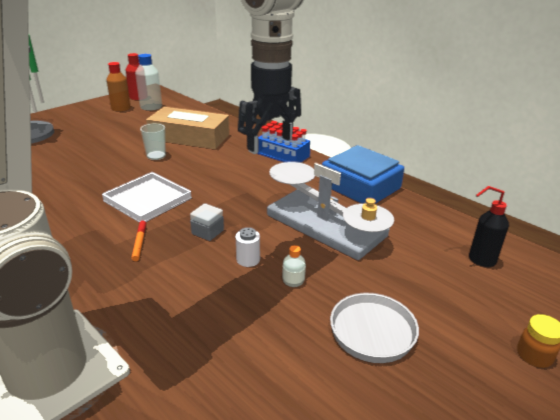

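The canister stands between the tip box and the bottle, at scene (242,213) and side (248,247). The empty pan is at scene (353,198) and side (292,172), the tray at (309,147) and (147,197), and the dish at (156,322) and (374,326).

```bash
cat > h.py <<'E'
from workcell import bot
import numpy as np
def ray(n,p):
    i=bot.camera_info(n);f=210/np.tan(np.radians(i['vertical_fov'])/2);P=i['pose']
    u,v=(p[0]-i['cx'])/f,(p[1]-i['cy'])/f
    if n=='wrist':
        r=np.hypot(u,v);d=np.array([u/r*np.sin(r),-v/r*np.sin(r),-np.cos(r)])
    else: d=np.array([u,-v,-1])
    return P[:3,3],P[:3,:3]@(d/np.linalg.norm(d))
def atz(n,p,z):
    c,d=ray(n,p);return c+d*(z-c[2])/d[2]
def proj(n,X):
    i=bot.camera_info(n);f=210/np.tan(np.radians(i['vertical_fov'])/2);P=i['pose']
    q=P[:3,:3].T@(np.array(X)-P[:3,3]);x,y,z=q[0],-q[1],-q[2]
    k=f/z
    if n=='wrist':
        r=np.hypot(x,y);k=f*np.arctan2(r,z)/r
    return np.array([i['cx']+k*x,i['cy']+k*y])
def circ(n,c,r,N=60):
    return np.array([proj(n,[c[0]+r*np.cos(t),c[1]+r*np.sin(t),c[2]]) for t in np.linspace(0,2*np.pi,N)])
E
python3 - <<'E'
from h import *
import cv2
for k,z,a,b in [("can",.072,(242,199),(248,233)),("pan",.104,(353,198),(292,172)),("wpan",.074,(309,281),(367,219)),("tray",.004,(309,147),(147,197)),("dish",.004,(156,324),(374,328)),("box",.05,(277,173),(207,214)),("bottle",.07,(218,232),(295,252))]:
    print(k,atz("scene",a,z).round(3),atz("side",b,z).round(3))
E
```

```text
can [ 0.431 -0.008  0.072] [ 0.427 -0.014  0.072]
pan [0.646 0.07  0.104] [0.642 0.067 0.104]
wpan [ 0.66  -0.151  0.074] [ 0.646 -0.154  0.074]
tray [0.407 0.359 0.004] [0.411 0.355 0.004]
dish [ 0.449 -0.313  0.004] [ 0.456 -0.318  0.004]
box [0.429 0.143 0.05 ] [0.43  0.128 0.05 ]
bottle [ 0.448 -0.119  0.07 ] [ 0.452 -0.123  0.07 ]
```

View pics/wrist0.png

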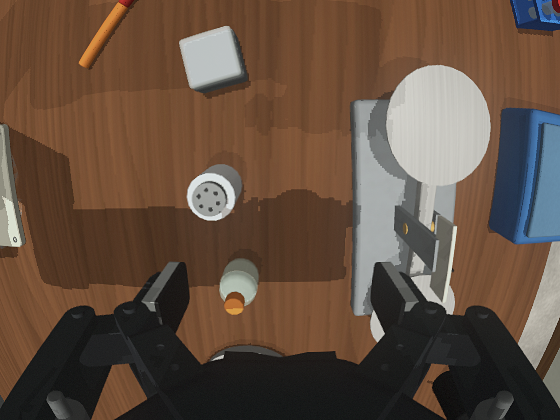

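The wrist view shows the cap centre near (211,198), the empty pan at (438,125), and a clear approach for the fingers along x.

```bash
python3 - <<'E'
from h import *
import cv2
print(atz("wrist",(211,198),.072).round(4),atz("wrist",(438,125),.104).round(4))
C=[.43,-.010];Pn=[.645,.069];T=[.409,.357];D=[.453,-.315]
ims={n:cv2.imread(f"pics/{n}0.png") for n in("scene","side","wrist")}
S=3;out=[]
for n,im in ims.items():
    b=cv2.resize(im,None,fx=S,fy=S,interpolation=cv2.INTER_CUBIC)
    for c,r,z in[(C,.025,.062),(C,.017,.072),(C,.025,0),(Pn,.055,.104),(D,.078,.022),(D,.068,.004)]:
        p=circ(n,[*c,z],r); cv2.polylines(b,[((p+.5)*S*16).astype(int)],True,(0,0,255),1,cv2.LINE_AA,4)
    p=np.array([proj(n,[T[0]+a*.078,T[1]+q*.078,.022]) for a,q in((1,1),(1,-1),(-1,-1),(-1,1))])
    cv2.polylines(b,[((p+.5)*S*16).astype(int)],True,(0,0,255),1,cv2.LINE_AA,4)
    for X in ([*C,.06],[*Pn,.104],[*T,.01],[*D,.01]):
        if n=='wrist' and (X[1]>.3 or X[1]<-.3): continue
        u,v=(proj(n,X)*S).astype(int);w=200
        cr=np.zeros((2*w,2*w,3),np.uint8);y0,x0=max(v-w,0),max(u-w,0);q=b[y0:v+w,x0:u+w];cr[:q.shape[0],:q.shape[1]]=q;out.append(cv2.resize(cr,(266,266) if 0 else (200,200)) if 0 else cr)
while len(out)<12: out.append(np.zeros_like(out[0]))
m=np.vstack([np.hstack(out[i:i+4]) for i in(0,4,8)])
cv2.imwrite("pics/ov.png",cv2.resize(m,(800,600),interpolation=cv2.INTER_AREA))
E
```

```text
[ 0.4332 -0.0031  0.072 ] [0.6404 0.0728 0.104 ]
```

View pics/ov.png

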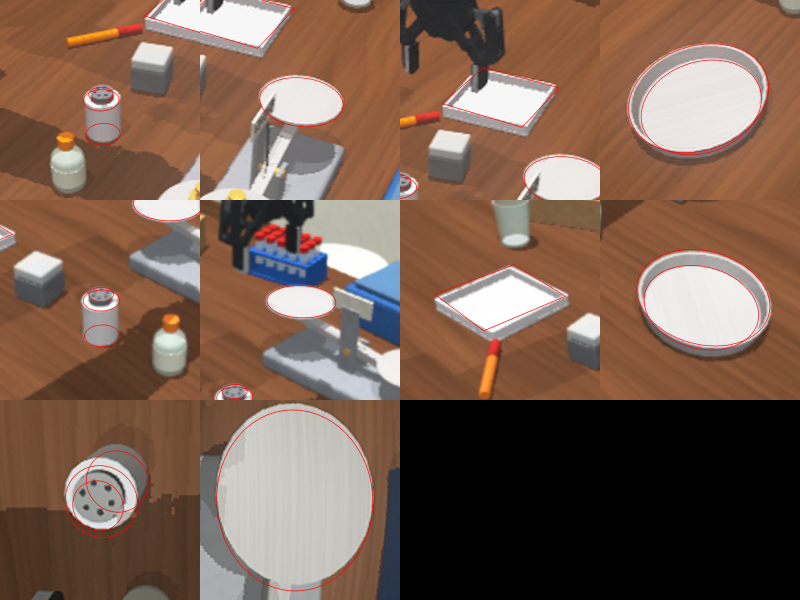

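The overlays agree to a few mm, putting the canister at about (.431,-.008), the pan at (.644,.070), the tray at (.409,.357) and the dish at (.453,-.315). Next I move over the canister.

step_arm(targets="1 -0.07 -0.007 0 0 0 0; 1 -0.136 -0.014 -0.04 0 0 0; 1 -0.136 -0.014 -0.11 0 0 0; 1 -0.136 -0.014 -0.18 0 0 0; 1 -0.136 -0.014 -0.18 0 0 0; 1 -0.136 -0.014 -0.18 0 0 0")

```text
clock: 0.65
eef_pos: [0.4302, -0.007, 0.1403]
tool_rot: [0.707, 0.707, -0.002, -0.002]
ft_force: [0.6, 0.2, 0.4]
grip_width: 0.0852
grasp_force: 0.0
```

```bash
python3 - <<'E'
from h import *
import cv2
im=bot.camera("wrist");o=bot.get_obs();print(o['clock'],o['eef_pos'],o['ft_force'])
b=im[...,::-1].copy()
for r,z in((.025,.062),(.017,.072)):
    cv2.polylines(b,[circ("wrist",[.431,-.008,z],r).astype(int)],True,(0,0,255),1)
cv2.imwrite("pics/w1.png",b)
E
```

```text
0.7 [ 0.43228178 -0.00697994  0.14198444] [ 1.36275061 -0.30453102 -0.06607955]
```

View pics/w1.png

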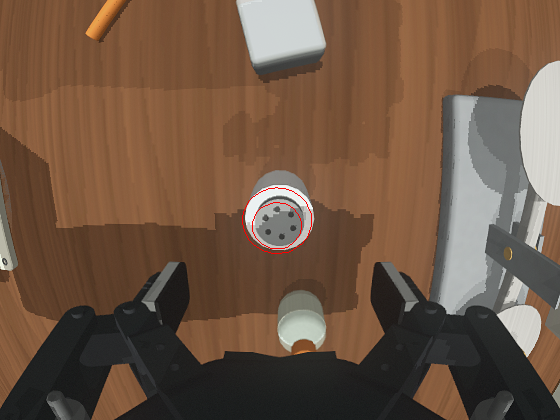

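The canister sits centred between the fingers at (279,220) and the overlay matches, so I descend and grip.

step_arm(targets="1 0 0.004 -0.08 0 0 0; 1 0 0.004 -0.15 0 0 0; 1 0 0.004 -0.2 0 0 0; 1 0 0.004 -0.232 0 0 0; 1 0 0.004 -0.232 0 0 0; -1 0 0.004 -0.232 0 0 0; -1 0 0.004 -0.232 0 0 0; -1 0 0.004 -0.232 0 0 0; -1 0 0.004 -0.232 0 0 0; -1 0 0.004 -0.232 0 0 0")

```text
clock: 1.53
eef_pos: [0.434, -0.005, 0.0275]
tool_rot: [0.707, 0.707, 0.002, 0.002]
ft_force: [-1.0, -0.4, 5.5]
grip_width: 0.0476
grasp_force: 60.9
```

step_arm(targets="-1 0 0 0 0 0 0; -1 0 0 0 0 0 0; -1 0 0 0 0 0 0")

```text
clock: 1.78
eef_pos: [0.434, -0.005, 0.0275]
tool_rot: [0.707, 0.707, 0.002, 0.002]
ft_force: [-1.2, 0.0, 4.9]
grip_width: 0.0477
grasp_force: 60.9
```

step_arm(targets="-1 0 0 0.06 0 0 0; -1 0 0.02 0.13 0 0 0; -1 0.02 0.06 0.2 0 0 0; -1 0.07 0.1 0.25 0 0 0; -1 0.13 0.14 0.28 0 0 0; -1 0.2 0.152 0.29 0 0 0; -1 0.27 0.152 0.29 0 0 0; -1 0.34 0.152 0.29 0 0 0; -1 0.4 0.152 0.29 0 0 0; -1 0.42 0.152 0.29 0 0 0")

```text
clock: 2.62
eef_pos: [0.6461, 0.0711, 0.1707]
tool_rot: [0.707, 0.707, 0.001, 0.001]
ft_force: [-0.0, 0.2, -1.9]
grip_width: 0.0477
grasp_force: 63.0
```

step_arm(targets="-1 0 0 0 0 0 0; -1 0 0 0 0 0 0; -1 0 0 0 0 0 0; -1 0 0 0 0 0 0")

```text
clock: 2.95
eef_pos: [0.6409, 0.071, 0.1709]
tool_rot: [0.707, 0.707, -0.0, -0.0]
ft_force: [-0.6, 0.3, -1.5]
grip_width: 0.0477
grasp_force: 63.0
```

```bash
python3 - <<'E'
from h import *
import cv2
o=bot.get_obs();print(o['clock'],o['eef_pos'],o['ft_force'],o['grasp_force'])
a=[bot.camera(n) for n in("scene","side","wrist")]
b=np.hstack([cv2.resize(a[0][120:320,220:420],(400,400)),cv2.resize(a[1][100:300,220:420],(400,400))])
cv2.imwrite("pics/p2.png",b[...,::-1]);cv2.imwrite("pics/w2.png",a[2][...,::-1])
E
```

```text
2.95 [0.64092465 0.07098677 0.17094755] [-0.64683844  0.25668884 -1.46831032] 62.952250242233276
```

View pics/p2.png

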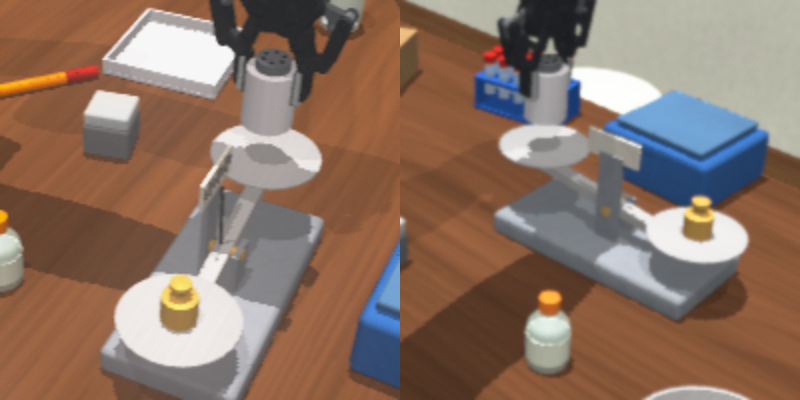

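The canister is upright over the middle of the empty pan in both views, with about 39 mm of gap. I lower it in steps until the force shows contact.

step_arm(targets="-1 0.004 0 -0.02 0 0 0; -1 0.004 0 -0.04 0 0 0; -1 0.004 0 -0.055 0 0 0; -1 0.004 0 -0.065 0 0 0; -1 0.004 0 -0.072 0 0 0; -1 0.004 0 -0.072 0 0 0; -1 0.004 0 -0.072 0 0 0")

```text
clock: 3.68
eef_pos: [0.6439, 0.071, 0.134]
tool_rot: [0.707, 0.707, -0.0, -0.0]
ft_force: [0.8, 0.2, -1.8]
grip_width: 0.0475
grasp_force: 63.0
```

step_arm(targets="-1 0 0 -0.004 0 0 0; -1 0 0 -0.004 0 0 0; -1 0 0 -0.004 0 0 0")

```text
clock: 3.93
eef_pos: [0.6441, 0.071, 0.1326]
tool_rot: [0.707, 0.707, 0.0, 0.0]
ft_force: [-0.7, -0.6, -2.3]
grip_width: 0.0479
grasp_force: 63.0
```

step_arm(targets="-1 0 0 -0.004 0 0 0; -1 0 0 -0.004 0 0 0; -1 0 0 -0.004 0 0 0")

```text
clock: 4.18
eef_pos: [0.6444, 0.0711, 0.1308]
tool_rot: [0.707, 0.707, 0.0, 0.0]
ft_force: [0.4, -0.1, 0.2]
grip_width: 0.0473
grasp_force: 63.1
```

The force went from -2 N to about 0, so the pan now carries it. I release in stages.

step_arm(targets="0.2 0 0 0 0 0 0; 0.3 0 0 0 0 0 0; 0.5 0 0 0 0 0 0; 1 0 0 0 0 0 0; 1 0 0 0 0 0 0; 1 0 0 0 0 0 0; 1 0 0 0 0 0 0; 1 0 0 0 0 0 0")

```text
clock: 4.85
eef_pos: [0.644, 0.071, 0.1303]
tool_rot: [0.707, 0.707, -0.0, -0.0]
ft_force: [-0.2, 0.9, -1.0]
grip_width: 0.0852
grasp_force: 0.0
```

step_arm(targets="1 0 0 0.03 0 0 0; 1 0 0 0.08 0 0 0; 1 0 0 0.14 0 0 0; 1 0 0 0.2 0 0 0; 1 0 0 0.25 0 0 0; 1 0 0 0.25 0 0 0; 1 0 0 0.25 0 0 0; 1 0 0 0.25 0 0 0; 1 0 0 0.25 0 0 0; 1 0 0 0.25 0 0 0")

```text
clock: 5.68
eef_pos: [0.6432, 0.0709, 0.2534]
tool_rot: [0.707, 0.707, -0.001, -0.001]
ft_force: [0.5, -0.6, -0.1]
grip_width: 0.0853
grasp_force: 0.0
```

step_arm(targets="1 0 0 0 0 0 0; 1 0 0 0 0 0 0; 1 0 0 0 0 0 0; 1 0 0 0 0 0 0; 1 0 0 0 0 0 0; 1 0 0 0 0 0 0; 1 0 0 0 0 0 0; 1 0 0 0 0 0 0; 1 0 0 0 0 0 0; 1 0 0 0 0 0 0")

```text
clock: 6.52
eef_pos: [0.644, 0.071, 0.2553]
tool_rot: [0.707, 0.707, 0.0, 0.0]
ft_force: [-0.1, -0.9, 0.8]
grip_width: 0.0851
grasp_force: 0.0
```

step_arm(targets="1 0 0 0 0 0 0; 1 0 0 0 0 0 0; 1 0 0 0 0 0 0; 1 0 0 0 0 0 0; 1 0 0 0 0 0 0; 1 0 0 0 0 0 0; 1 0 0 0 0 0 0; 1 0 0 0 0 0 0; 1 0 0 0 0 0 0; 1 0 0 0 0 0 0")

```text
clock: 7.35
eef_pos: [0.644, 0.071, 0.2553]
tool_rot: [0.707, 0.707, 0.0, 0.0]
ft_force: [0.1, -0.2, 0.1]
grip_width: 0.0856
grasp_force: 0.0
```

step_arm(targets="1 0 0 0 0 0 0; 1 0 0 0 0 0 0; 1 0 0 0 0 0 0; 1 0 0 0 0 0 0; 1 0 0 0 0 0 0; 1 0 0 0 0 0 0; 1 0 0 0 0 0 0; 1 0 0 0 0 0 0; 1 0 0 0 0 0 0; 1 0 0 0 0 0 0")

```text
clock: 8.18
eef_pos: [0.644, 0.071, 0.2553]
tool_rot: [0.707, 0.707, -0.0, -0.0]
ft_force: [-0.3, -0.2, 0.1]
grip_width: 0.0854
grasp_force: 0.0
```

```bash
python3 - <<'E'
from h import *
import cv2
o=bot.get_obs();print(o['clock'],o['eef_pos'],o['ft_force'],o['grasp_force'])
a=[bot.camera(n) for n in("scene","side","wrist")]
b=np.hstack([cv2.resize(a[0][120:320,220:420],(400,400)),cv2.resize(a[1][100:300,220:420],(400,400))])
cv2.imwrite("pics/p3.png",b[...,::-1])
for n,k in zip(("scene","side","wrist"),a): cv2.imwrite(f"pics/{n}3.png",k[...,::-1])
E
```

```text
8.1833 [0.6439954  0.07099894 0.25531036] [-0.29760232 -0.19589421  0.12470562] 0.0
```

View pics/p3.png

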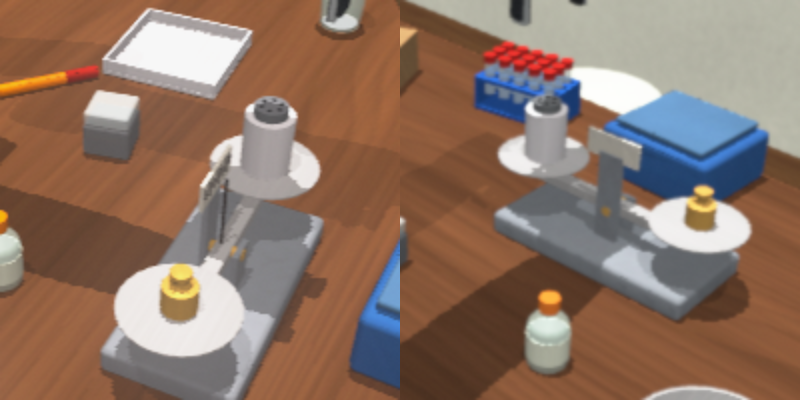

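The canister stands free on the pan and the beam lies between its stops, close to level. I'll measure the tilt and check that it has settled.

step_arm(targets="1 0 0 0 0 0 0; 1 0 0 0 0 0 0; 1 0 0 0 0 0 0; 1 0 0 0 0 0 0; 1 0 0 0 0 0 0; 1 0 0 0 0 0 0; 1 0 0 0 0 0 0; 1 0 0 0 0 0 0; 1 0 0 0 0 0 0; 1 0 0 0 0 0 0")

```text
clock: 9.17
eef_pos: [0.644, 0.071, 0.2553]
tool_rot: [0.707, 0.707, 0.0, 0.0]
ft_force: [-0.2, -0.5, -0.8]
grip_width: 0.0855
grasp_force: 0.0
```

```bash
cat > tilt.py <<'E'
from h import *
import cv2
def shift(n,A,B,X,w=14):
    u,v=proj(n,X).round().astype(int)
    s=8;T=cv2.resize(A[v-w:v+w,u-w:u+w],None,fx=s,fy=s,interpolation=cv2.INTER_CUBIC)
    m=14;R=cv2.resize(B[v-w-m:v+w+m,u-w-m:u+w+m],None,fx=s,fy=s,interpolation=cv2.INTER_CUBIC)
    r=cv2.matchTemplate(R,T,cv2.TM_CCOEFF_NORMED);_,q,_,l=cv2.minMaxLoc(r)
    return np.array(l)/s-m,q
E
python3 - <<'E'
from tilt import *
for n in("scene","side"):
    A=cv2.imread(f"pics/{n}0.png");B3=cv2.imread(f"pics/{n}3.png");B4=bot.camera(n)[...,::-1];cv2.imwrite(f"pics/{n}4.png",B4)
    X=[.650,-.152,.074+.03]
    for B in(B3,B4): print(n,shift(n,A,B,X))
    print(' expected per height rise:',[(h,(proj(n,[.65,-.152,.104+h/1e3])-proj(n,X)).round(2)) for h in(5,10,15,20,30)])
    # own-pan edge fit: mean brightness gradient along projected circle vs z
    for nm,B in(("start",A),("3",B3),("4",B4)):
        g=cv2.GaussianBlur(cv2.cvtColor(np.ascontiguousarray(B),cv2.COLOR_BGR2GRAY).astype(np.float32),(0,0),.8)
        def sc(p):
            x,y,z=p;q=lambda r:circ(n,[x,y,z],r,120)
            f=lambda r:cv2.remap(g,q(r).astype(np.float32)[None],None,cv2.INTER_LINEAR)[0]
            return np.mean(np.tanh((f(.0525)-f(.0575))/25))
        zs=np.arange(.066,.112,.001)
        best=max(((sc((x,y,z)),z,x,y) for z in zs for x in np.arange(.64,.651,.0025) for y in np.arange(.064,.078,.0025)))
        print('  pan',nm,np.round(best,4))
E
```

```text
scene (array([ 0.125, -5.   ]), 0.8969295024871826)
scene (array([ 0.125, -5.   ]), 0.8970149159431458)
 expected per height rise: [(5, array([ 0.11, -2.15])), (10, array([ 0.23, -4.32])), (15, array([ 0.34, -6.5 ])), (20, array([ 0.46, -8.7 ])), (30, array([  0.7 , -13.15]))]Traceback (most recent call last):
  File "<stdin>", line 15, in <module>
  File "<stdin>", line 15, in <genexpr>
  File "<stdin>", line 13, in sc
  File "<stdin>", line 12, in <lambda>
  File "<stdin>", line 11, in <lambda>
  File "h.py", line 20, in circ
    return np.array([proj(n,[c[0]+r*np.cos(t),c[1]+r*np.sin(t),c[2]]) for t in np.linspace(0,2*np.pi,N)])
                     ~~~~^^^^^^^^^^^^^^^^^^^^^^^^^^^^^^^^^^^^^^^^^^^^
  File "h.py", line 13, in proj
    i=bot.camera_info(n);f=210/np.tan(np.radians(i['vertical_fov'])/2);P=i['pose']
ValueError: time passes only in moves, steps and waits
```

```bash
python3 - <<'E'
from tilt import *
for n in("scene","side"):
    A=cv2.imread(f"pics/{n}0.png");B=cv2.imread(f"pics/{n}3.png")
    X=[.650,-.152,.074+.03]
    for w in(8,11,14): print(n,w,shift(n,A,B,X,w))
    print(' exp:',[(h,(proj(n,[.65,-.152,.104+h/1e3])-proj(n,X)).round(2)) for h in(10,15,20)])
o=bot.get_obs();print(o['clock'])
E
```

```text
scene 8 (array([ 0. , -5.5]), 0.9871529936790466)
scene 11 (array([ 0.125, -5.   ]), 0.9321420192718506)
scene 14 (array([ 0.125, -5.   ]), 0.8969295024871826)
 exp: [(10, array([ 0.23, -4.32])), (15, array([ 0.34, -6.5 ])), (20, array([ 0.46, -8.7 ]))]
side 8 (array([ 1.125, -5.125]), 0.9838027358055115)
side 11 (array([ 1.25 , -5.125]), 0.9882441759109497)
side 14 (array([ 1.25, -5.  ]), 0.9867768287658691)
 exp: [(10, array([ 0.55, -3.99])), (15, array([ 0.83, -5.99])), (20, array([ 1.11, -8.01]))]
9.2167
```

The weight's pan rose about 12.5 mm of the 15 mm needed to reach level, and the two frames agree, so the beam is at rest. The canister's pan stays the higher one, so it is lighter and goes in the dish. I re-grasp it.

step_arm(targets="1 0 0 -0.08 0 0 0; 1 0 0 -0.15 0 0 0; 1 0 0 -0.21 0 0 0; 1 0 0 -0.25 0 0 0; 1 0 0 -0.266 0 0 0; 1 0 0 -0.266 0 0 0; 1 0 0 -0.266 0 0 0")

```text
clock: 9.8
eef_pos: [0.6445, 0.071, 0.123]
tool_rot: [0.707, 0.707, 0.0, 0.0]
ft_force: [-0.0, 0.3, 1.2]
grip_width: 0.0853
grasp_force: 0.0
```

step_arm(targets="-1 0 0 0 0 0 0; -1 0 0 0 0 0 0; -1 0 0 0 0 0 0; -1 0 0 0 0 0 0; -1 0 0 0 0 0 0; -1 0 0 0 0 0 0; -1 0 0 0 0 0 0; -1 0 0 0 0 0 0")

```text
clock: 10.47
eef_pos: [0.6442, 0.071, 0.1225]
tool_rot: [0.707, 0.707, 0.0, 0.0]
ft_force: [0.7, -0.4, -0.7]
grip_width: 0.0473
grasp_force: 62.0
```

step_arm(targets="-1 0 0 0.03 0 0 0; -1 0 0 0.08 0 0 0; -1 0 0 0.14 0 0 0; -1 0 0 0.2 0 0 0; -1 -0.03 0 0.22 0 0 0; -1 -0.1 0 0.22 0 0 0; -1 -0.17 0 0.22 0 0 0; -1 -0.24 -0.02 0.22 0 0 0; -1 -0.31 -0.05 0.22 0 0 0; -1 -0.37 -0.1 0.22 0 0 0")

```text
clock: 11.3
eef_pos: [0.4557, 0.0219, 0.2314]
tool_rot: [0.706, 0.708, -0.001, -0.001]
ft_force: [0.9, -0.5, -1.2]
grip_width: 0.0476
grasp_force: 62.8
```

step_arm(targets="-1 -0.012 -0.07 0 0 0 0; -1 -0.012 -0.15 0 0 0 0; -1 -0.012 -0.23 0 0 0 0; -1 -0.012 -0.31 0 0 0 0; -1 -0.012 -0.39 0 0 0 0; -1 -0.012 -0.47 0 0 0 0; -1 -0.012 -0.54 0 0 0 0; -1 -0.012 -0.61 0 0 0 0; -1 -0.012 -0.65 0 0 0 0; -1 -0.012 -0.672 0 0 0 0")

```text
clock: 12.13
eef_pos: [0.4519, -0.3175, 0.2312]
tool_rot: [0.708, 0.706, -0.0, -0.001]
ft_force: [0.0, 0.5, -2.0]
grip_width: 0.0475
grasp_force: 62.9
```

step_arm(targets="-1 0 0 -0.06 0 0 0; -1 0 0 -0.13 0 0 0; -1 0 0 -0.2 0 0 0; -1 0 0 -0.26 0 0 0; -1 0 0 -0.3 0 0 0; -1 0 0 -0.32 0 0 0; -1 0 0 -0.32 0 0 0; -1 0 0 -0.32 0 0 0; -1 0 0 -0.32 0 0 0")

```text
clock: 12.88
eef_pos: [0.4543, -0.3155, 0.074]
tool_rot: [0.707, 0.707, 0.0, 0.001]
ft_force: [0.6, -0.4, -1.7]
grip_width: 0.0476
grasp_force: 62.9
```

```bash
python3 - <<'E'
from h import *
import cv2
o=bot.get_obs();print(o['clock'],o['eef_pos'],o['ft_force'],o['grasp_force'])
a=[bot.camera(n) for n in("scene","side")]
b=np.hstack([cv2.resize(a[0][220:420,50:250],(400,400)),cv2.resize(a[1][220:420,280:480],(400,400))])
cv2.imwrite("pics/p5.png",b[...,::-1])
E
```

```text
12.8833 [ 0.45429541 -0.31550102  0.07403983] [ 0.60473738 -0.35897372 -1.72548964] 62.912718057632446
```

View pics/p5.png

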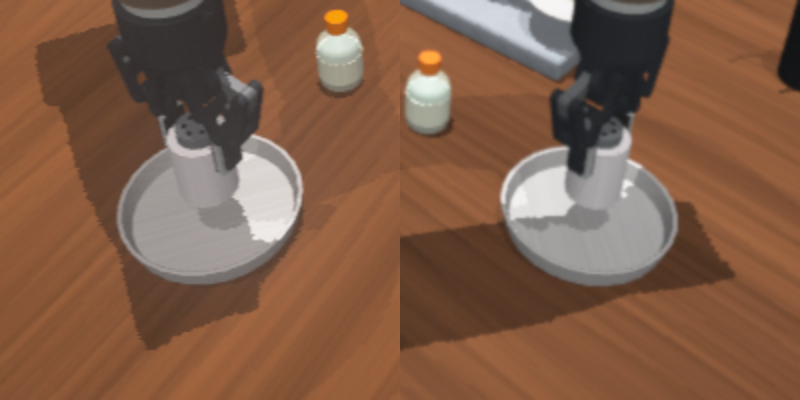

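The canister hangs upright over the middle of the dish, about 39 mm above its floor.

step_arm(targets="-1 0 0 -0.03 0 0 0; -1 0 0 -0.05 0 0 0; -1 0 0 -0.065 0 0 0; -1 0 0 -0.072 0 0 0; -1 0 0 -0.072 0 0 0; -1 0 0 -0.072 0 0 0")

```text
clock: 13.48
eef_pos: [0.4528, -0.315, 0.0381]
tool_rot: [0.707, 0.707, -0.0, 0.0]
ft_force: [-4.8, 1.1, 10.2]
grip_width: 0.0474
grasp_force: 63.6
```

step_arm(targets="-1 0 0 -0.003 0 0 0; -1 0 0 -0.003 0 0 0; -1 0 0 -0.003 0 0 0")

```text
clock: 13.73
eef_pos: [0.4528, -0.315, 0.038]
tool_rot: [0.707, 0.707, 0.0, 0.001]
ft_force: [-7.3, 4.3, 18.4]
grip_width: 0.0475
grasp_force: 64.9
```

step_arm(targets="-1 0 0 -0.003 0 0 0; -1 0 0 -0.003 0 0 0; -1 0 0 -0.003 0 0 0")

```text
clock: 13.98
eef_pos: [0.4528, -0.315, 0.038]
tool_rot: [0.707, 0.707, 0.0, 0.001]
ft_force: [-9.7, 6.3, 26.6]
grip_width: 0.0475
grasp_force: 65.9
```

It is standing on the floor, so I ease off the pressure and then release.

step_arm(targets="-1 0 0 0.009 0 0 0; -1 0 0 0.009 0 0 0; -1 0 0 0.009 0 0 0")

```text
clock: 14.23
eef_pos: [0.4533, -0.3153, 0.0381]
tool_rot: [0.707, 0.707, 0.0, 0.001]
ft_force: [-0.7, -0.4, 9.9]
grip_width: 0.0477
grasp_force: 64.4
```

step_arm(targets="0.2 0 0 0 0 0 0; 0.3 0 0 0 0 0 0; 0.5 0 0 0 0 0 0; 1 0 0 0 0 0 0; 1 0 0 0 0 0 0; 1 0 0 0 0 0 0; 1 0 0 0 0 0 0; 1 0 0 0 0 0 0")

```text
clock: 14.9
eef_pos: [0.453, -0.315, 0.0378]
tool_rot: [0.707, 0.707, 0.0, -0.0]
ft_force: [-0.1, 0.1, -0.2]
grip_width: 0.0853
grasp_force: 0.0
```

step_arm(targets="1 0 0 0.03 0 0 0; 1 0 0 0.08 0 0 0; 1 0 0 0.14 0 0 0; 1 0 0 0.2 0 0 0; 1 0 0 0.27 0 0 0; 1 0 0 0.34 0 0 0; 1 0 0 0.38 0 0 0; 1 0 0 0.38 0 0 0; 1 0 0 0.38 0 0 0; 1 0 0 0.38 0 0 0")

```text
clock: 15.73
eef_pos: [0.4525, -0.3147, 0.2269]
tool_rot: [0.707, 0.707, -0.0, -0.001]
ft_force: [-0.7, 0.4, -0.7]
grip_width: 0.0855
grasp_force: 0.0
```

```bash
python3 - <<'E'
from h import *
import cv2
o=bot.get_obs();print(o['clock'],o['eef_pos'],o['ft_force'],o['grasp_force'])
a=[bot.camera(n) for n in("scene","side")]
b=np.hstack([cv2.resize(a[0][220:420,50:250],(400,400)),cv2.resize(a[1][220:420,280:480],(400,400))])
cv2.imwrite("pics/p6.png",b[...,::-1])
E
```

```text
15.7333 [ 0.45250899 -0.31466491  0.2268666 ] [-0.69078589  0.44607031 -0.68831473] 0.0
```

View pics/p6.png

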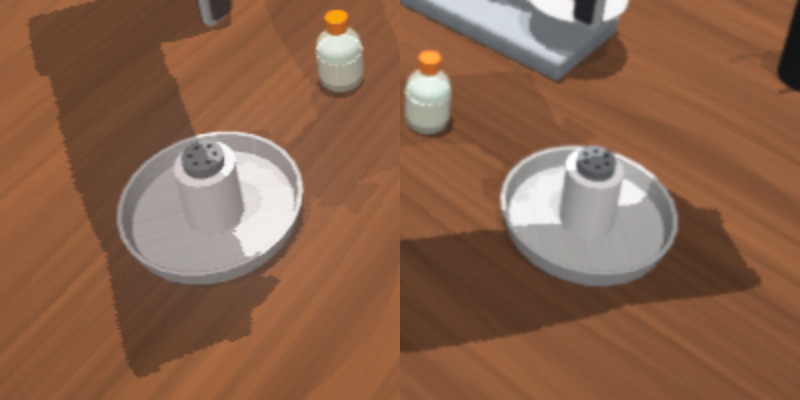

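The canister stands upright in the middle of the dish and the hand is clear of everything, so I hand the job in.

```bash
python3 -c "
from workcell import bot
print(bot.job_done())"
```

```text
the job is handed in; nothing more can be done
None
```

The canister weighed slightly lighter than the counterweight (roughly 1–2 %, its pan stayed the higher one), so I stood it upright in the middle of the round dish, let go, and handed the job in at about 16 s; no verdict was returned.

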